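Roll the pipe offcut up the feed gutter onto its seat

ROBOT

A 6-joint arm with a two-finger parallel gripper is mounted at the origin on the work surface. World frame = base frame: x ahead of the robot, y to its left, z up, the work surface at z = 0. Lengths are in m, angles in rad, forces in N, time in s.
With the tool pointing down it reaches from about 0.3 to 0.875 m from the base axis. Payload 6.4 kg.
Tool frame: the origin (TCP) lies at the very end of the fingers, on their centre line; the grasp point (between the pads) lies 19 mm behind it; z points along the fingers, y is the line along which they close (so a half turn about z gives the same grasp; the last joint's range is limited). The gripper opens to 85 mm and grips with 20 to 120 N. Pads are 22 mm wide; open, the fingers measure 114 mm over their backs; the gripper's body (76 mm by 85 mm) begins 54 mm behind the grasp point. The pads swing forward as they close: fully open they stand 13 mm farther back than shut.
Start: joints at [0.935, 0.181, 1.607, -0, 1.354, -0.206], TCP at [0.24, 0.523, 0.231] pointing down, gripper open.
Joint ranges: [-2.99, 2.99], [-0.89, 2.07], [0.3, 2.58], [-1.14, 4.28], [0, 2.63], [-3.12, 3.12]. Speed limits (rad/s): [2.57, 2.57, 3.01, 3.14, 3.14, 3.14].

INTERFACE

Orientations are given as a unit quaternion [w, x, y, z].
In Python, from bench import telemetry, camera, ctrl, spotter gives the robot as it stands.
- The arm moves only by the tool send_rows, never from a script. Its argument "series" is a list of rows, each a list of 3 entries, a list of its own where there are three numbers: the turn, a rotation vector about the world's x, y, z in degrees, then the shift along the world's x, y, z in mm, then the closure, from -1 (fully open) to 1 (shut), so that 0 is half open. In form: [[[rx, ry, rz], [dx, dy, dz], gripper], ...]. A call has 1 to 10 rows; each row is the pose to reach, as a shift and turn from the pose commanded when the call began; what a row does not reach only later rows make up. A row lasts 1/8 s, in which the tool goes at most 62.5 mm and 10.7 degrees, less where a joint would pass 70% of its speed; a pose out of reach is approached as far as the arm can. A call with a gripper value outside its range is refused whole. The fingers move at their own pace and stop on an object; the grip force is fixed at half the most. Time passes only in rows, so rows that repeat a pose let the fingers close. It gives the time, the measured TCP pose, the force, the opening and the grip force at its end, in the units of the state.
- telemetry.get_obs(): the state, without advancing time (a new reading comes with each control period).
- camera(name): name is "scene" or "top" or "wrist"; returns a dict with "pixels" (384x512x3 uint8, red, green, blue), "camera_matrix" (3x3 intrinsics, pixels), "xyz" and "orientation" of the camera in the world. Camera axes: x right, y up, looking along -z (the intrinsics and any distortion apply to the point x, -y, -z); pixel columns grow to the right and rows downward; lengths in m; the calibration is good to about 2 mm. A picture is of the moment at which its call begins. There is no depth.
- ctrl.hand_in(): hands the job in; it is judged then, once.
Trained networks look in the newest picture that a camera, given by its name, has taken for a name from the list of things; names that differ only in an ending like _2 or _b are one class to them, and where a whole thing is asked for, a point or a joint stands for the part that bears it (a point fixed in the world has none). Each returns a list of dicts, best first, with "conf" (0 to 1); they miss things now and then, are a little off and sometimes report something else, mostly with a low value. They report only what shows in the picture. A call takes as long as a camera call. They do not tell look-alikes from the thing itself.
- spotter.boxes_of(thing, camera): "xyz" ([x, y, z] in m, in world coordinates, good to about 4 mm: the middle of the surface that is visible of it).
- spotter.landmark_of(thing, camera): "xyz" ([x, y, z] in m, in world coordinates, good to about 4 mm: a listed point, or the origin of a listed thing).
The state is a dict: "time_s": time; "q": joint angles; "dq": joint speeds; "joint_efforts": joint torques, N m; "eef_pos": TCP position; "eef_rot": TCP orientation; "wrist_force": force on the tool from outside, world axes, zero at the start; "torque": the same for the moment, N m; "opening": opening from 0.0 (shut) to 1.0 (fully open); "grasp_force": force on a finger pad.
Only numpy, scipy, OpenCV 4.12 (cv2) and the standard library are available. Lean on these libraries where they do the work, as an engineer would, in place of code of your own. Each camera call takes 0.05 s, during which the arm holds its last target. There are 200 camera calls.

TASK

A pipe offcut lies across the low end of the sloped steel gutter. With the fingertips, push it up the gutter, over the small step and against the stop block, so that it drops in behind the step and stays there when you take the hand away. Only push it, gently: never pinch it or lift it out of the gutter; do not shove the stop block along the gutter, and leave the other things on the bench alone.

Things in the scene. Friction and masses are not known exactly. Their poses are not given: they have to be found in the camera images.
- pipe_center (a point): Centre of the steel pipe offcut: outside diameter 48 mm (radius 24 mm), length 55 mm, about 0.2 kg, hollow, smooth and lightly oiled. It lies across the gutter (its own y axis is the pipe's axis; x and z turn with it as it rolls) and at the start rests against a low lip at the gutter's foot. Left on the slope it rolls back down.
- stop_seat (a point): Where the pipe's centre belongs: pipe on the gutter's floor, about 1 mm of play either way between step and stop block. Axes: x uphill along the floor (9 degrees above horizontal), y across, z square to the floor. The floor is 24 mm below this point along z. The step's edge is 13.5 mm downhill, 3.5 mm above the floor; from it a wedge runs down to the floor over the next 30 mm downhill.
- stop_face (a point): Middle of the stop block's downhill face, 24 mm above the floor, 25 mm uphill of the seat; same axes as the seat. The block is 20 mm thick, 58 mm wide and reaches 36.5 mm above the floor. Block and wedge are one steel piece clamped on the gutter at a place that differs from run to run; it slips only at about 40 N.
- gutter_foot (a point): On the floor, mid-width, at the uphill face of the lip that closes the low end (lip 10 mm high, 5 mm thick). Axes: x horizontally uphill, y across, z up. The gutter is a straight steel channel 340 mm long, 62 mm wide inside; side walls 3 mm thick rise 12 mm above the floor, the pipe stands proud of them. Fixed base plate 350 x 110 x 8 mm; the floor here is about 20 mm above the bench.
- collar: short steel collar (ring) lying flat beside the gutter, 48 mm outside, 28 mm bore, 22 mm high; origin at the centre of its underside. Bystander.
- slug: solid round steel slug standing on end beside the gutter, 32 mm diameter, 50 mm high; origin at the centre of its underside. Bystander.
- tin: closed tin, 72 mm diameter, 100 mm high, standing to the left. Bystander.
- flat_bar: flat steel bar 160 x 30 x 8 mm lying to the right. Bystander.
Not all that is in view belongs to the job. What is shaped like the part that bears pipe_center but blue is not meant.

How it is judged:
By the outcome, as a careful person would: the job done as asked, in the order asked, and still so for the second after the job is handed in, with the robot touching nothing.
It also fails if it takes over 35 s, if anything falls off the work surface, if the arm or the gripper's body presses on something with over 40 N, if the wrist force passes 120 N, or if a joint passes its speed limit or range.

## Working session

There is one attempt and no reset: what is moved stays moved. The work goes in short steps, Python scripts to look and compute and a tool call to move; the robot and the scene stay as the last step left them, time stands still between calls to the robot, and variables do not carry over. Pictures are saved under pics/ and viewed, at most 10 in all, crops included, and the job is handed in when it is done.

Besides the shell and the picture viewer there is one more tool, called after ">>>" as name(argument=value, ...), one argument or row to a line, values as JSON. send_rows: Moves the arm, as the interface text tells. Its arguments: {"type":"object","properties":{"series":{"type":"array","items":{"type":"array"}}},"required":["series"]}

```bash
mkdir -p pics; python3 - <<'E'
from bench import telemetry,camera,ctrl,spotter
import cv2,numpy as np
ims=[]
for c in ["scene","top"]:
    p=camera(c); cv2.imwrite(f"pics/{c}0.png",p["pixels"][:,:,::-1])
    print(c,np.round(p["xyz"],3))
    for t in ["pipe_center","stop_seat","stop_face","gutter_foot","collar","slug","tin","flat_bar"]:
        print(t,[(np.round(d["xyz"],4).tolist(),round(d["conf"],2)) for d in spotter.landmark_of(t,c)[:3]])
o=telemetry.get_obs();print({k:np.round(v,3).tolist() for k,v in o.items()})
E
```

```text
scene [ 1.192 -0.178  0.776]
pipe_center [([0.7223, -0.0668, 0.0309], 0.93), ([0.7257, -0.1795, 0.0272], 0.75), ([0.5954, -0.1501, 0.0421], 0.63)]
stop_seat [([0.574, 0.0884, 0.0817], 0.97), ([0.5927, -0.1557, 0.0421], 0.56)]
stop_face [([0.5682, 0.1167, 0.0895], 0.71)]
gutter_foot [([0.5969, -0.1684, 0.0215], 0.7)]
collar [([0.5747, 0.0869, 0.0821], 0.61), ([0.6798, 0.0301, 0.0019], 0.51)]
slug [([0.4751, -0.0549, -0.0013], 0.55), ([0.472, 0.3961, 0.0058], 0.42)]
tin [([0.4708, 0.3941, 0.0048], 0.96)]
flat_bar [([0.4828, -0.4108, -0.0025], 0.52)]
top [ 0.456 -0.014  1.345]
pipe_center [([0.7252, -0.1857, 0.0231], 0.84), ([0.7243, -0.0747, 0.0204], 0.67), ([0.5926, -0.1508, 0.0456], 0.61)]
stop_seat [([0.5689, 0.1176, 0.0869], 0.21)]
stop_face [([0.5641, 0.1128, 0.0863], 0.97), ([0.5975, -0.17, 0.0178], 0.56), ([0.476, -0.0541, -0.002], 0.27)]
gutter_foot [([0.5978, -0.168, 0.0169], 0.69)]
collar [([0.6741, 0.0312, 0.0036], 0.61)]
slug [([0.6762, 0.0322, 0.0025], 0.67), ([0.4738, -0.0542, -0.0024], 0.43), ([0.5663, 0.1146, 0.0901], 0.39)]
tin [([0.4747, 0.4013, -0.0035], 0.7)]
flat_bar [([0.4841, -0.4175, -0.0049], 0.76)]
{'time_s': 0.9, 'q': [0.935, 0.181, 1.607, 0.0, 1.354, -0.206], 'dq': [0.001, -0.0, -0.001, 0.001, 0.002, 0.001], 'joint_efforts': [-0.002, -44.483, -35.168, -0.0, 0.001, 0.0], 'eef_pos': [0.24, 0.523, 0.231], 'eef_rot': [0.0, 0.213, 0.977, 0.0], 'wrist_force': [1.076, -0.263, 0.249], 'torque': [0.025, -0.007, 0.04], 'grasp_force': 0.0, 'opening': 1.001}
```

View pics/scene0.png

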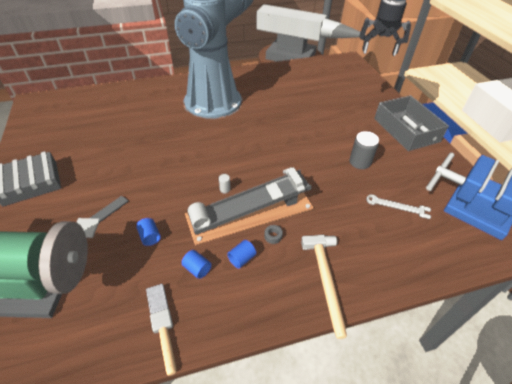

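View pics/top0.png

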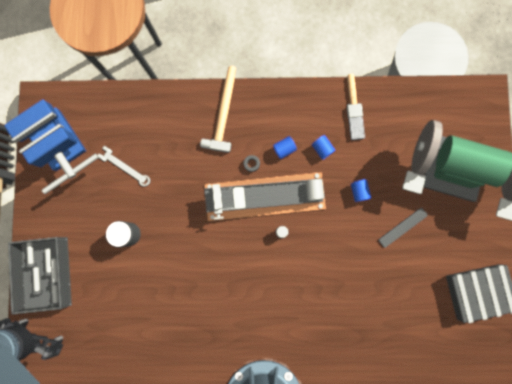

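The steel pipe lies at the right end of the gutter in the top view (315,190), with the stop at the left end (about 235,197). The blue pipes at (285,147), (323,147) and (361,190) are decoys. I'll move over the gutter with the fingers shut and look again with the wrist camera.

>>> send_rows(
  series=[
    [[0,0,-10],[36,-50,30],1],
    [[0,0,-20],[72,-105,60],1],
    [[0,0,-30],[108,-160,90],1],
    [[0,0,-40],[144,-215,100],1],
    [[0,0,-50],[180,-270,100],1],
    [[0,0,-59],[216,-325,100],1],
    [[0,0,-59],[250,-380,100],1],
    [[0,0,-59],[285,-435,100],1],
    [[0,0,-59],[320,-490,100],1],
    [[0,0,-59],[355,-545,100],1],
  ],
)

```text
time_s: 2.15
eef_pos: [0.5713, 0.0137, 0.3315]
eef_rot: [0.0, 0.667, 0.745, 0.0]
wrist_force: [-0.0, 0.4, 0.3]
opening: 0.001
grasp_force: 0.0
```

>>> send_rows(
  series=[
    [[0,0,0],[5,-45,0],1],
    [[0,0,0],[5,-65,0],1],
    [[0,0,0],[5,-65,0],1],
  ],
)

```text
time_s: 2.52
eef_pos: [0.5753, -0.0501, 0.3312]
eef_rot: [-0.0, 0.667, 0.745, 0.0]
wrist_force: [-1.6, 0.2, 1.1]
opening: 0.0
grasp_force: 0.0
```

```bash
python3 - <<'E'
from bench import telemetry,camera,ctrl,spotter
import cv2,numpy as np
o=telemetry.get_obs();print({k:np.round(v,4).tolist() for k,v in o.items() if k in("time_s","eef_pos","eef_rot","wrist_force","opening")})
p=camera("wrist"); im=p["pixels"][:,:,::-1]; cv2.imwrite("pics/w1.png",im)
t=camera("top"); cv2.imwrite("pics/t1.png",cv2.resize(t["pixels"][150:250,180:350,::-1],None,fx=4,fy=4,interpolation=cv2.INTER_CUBIC))
camera("scene")
for c in ["wrist","top","scene"]:
  for t in ["pipe_center","stop_seat","stop_face","gutter_foot"]:
    print(c,t,[(np.round(d["xyz"],4).tolist(),round(d["conf"],2)) for d in spotter.landmark_of(t,c)[:4]])
E
```

```text
{'time_s': 2.525, 'eef_pos': [0.5753, -0.0501, 0.3312], 'eef_rot': [-0.0003, 0.6675, 0.7447, 0.0001], 'wrist_force': [-1.555, 0.2102, 1.1267], 'opening': 0.0004}
wrist pipe_center [([0.7209, -0.0697, 0.0264], 0.68), ([0.7245, -0.1789, 0.0259], 0.65), ([0.5967, -0.1535, 0.0453], 0.59)]
wrist stop_seat [([0.5724, 0.0904, 0.0868], 0.91), ([0.5963, -0.1539, 0.0456], 0.54)]
wrist stop_face [([0.572, 0.114, 0.0911], 0.73)]
wrist gutter_foot []
top pipe_center [([0.5979, -0.2861, 0.0221], 0.61), ([0.7253, -0.1812, 0.0243], 0.46), ([0.5691, 0.1172, 0.0877], 0.35)]
top stop_seat [([0.5702, 0.0901, 0.0854], 0.74)]
top stop_face [([0.569, 0.1113, 0.0872], 0.57), ([0.5951, -0.1717, 0.0202], 0.37)]
top gutter_foot [([0.5949, -0.1672, 0.0215], 0.78)]
scene pipe_center [([0.7245, -0.0696, 0.0281], 0.81), ([0.5973, -0.2888, 0.0228], 0.65), ([0.5943, -0.1566, 0.0446], 0.58)]
scene stop_seat []
scene stop_face [([0.5668, 0.1155, 0.0885], 0.98)]
scene gutter_foot [([0.596, -0.1648, 0.0211], 0.84)]
```

View pics/w1.png

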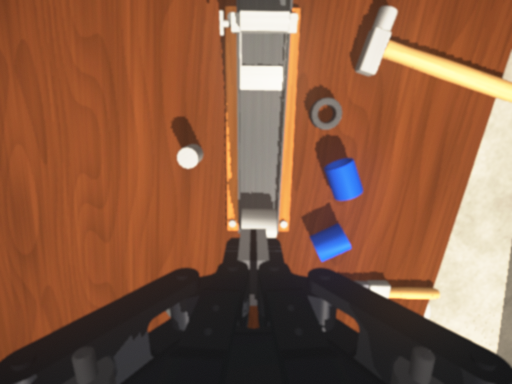

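The wrist view shows the pipe at (260,218) against the foot, the wedge at (261,78) and the stop at (268,20). The gutter is nearly in line with the tool, which matches the averaged network positions. I'll lower the hand behind the foot.

>>> send_rows(
  series=[
    [[0,0,-0.5],[10,-60,0],1],
    [[0,0,-0.5],[20,-120,0],1],
    [[0,0,-0.5],[25,-162,-30],1],
    [[0,0,-0.5],[25,-162,-90],1],
    [[0,0,-0.5],[25,-162,-150],1],
    [[0,0,-0.5],[25,-162,-210],1],
    [[0,0,-0.5],[25,-162,-250],1],
    [[0,0,-0.5],[25,-162,-280],1],
    [[0,0,-0.5],[25,-162,-297],1],
    [[0,0,-0.5],[25,-162,-297],1],
  ],
)

```text
time_s: 4.53
eef_pos: [0.5998, -0.211, 0.0332]
eef_rot: [-0.001, 0.67, 0.742, -0.0]
wrist_force: [0.5, -0.5, 0.3]
opening: 0.002
grasp_force: 0.0
```

```bash
python3 - <<'E'
from bench import telemetry,camera,ctrl,spotter
import cv2,numpy as np
o=telemetry.get_obs();print({k:np.round(v,4).tolist() for k,v in o.items() if k in("time_s","eef_pos","eef_rot","wrist_force","opening")})
p=camera("wrist")["pixels"][:,:,::-1]; s=camera("scene")["pixels"][150:260,150:340,::-1]
s=cv2.resize(s,(663,384),interpolation=cv2.INTER_CUBIC)
cv2.imwrite("pics/a2.png",cv2.resize(np.hstack([p,s]),None,fx=.68,fy=.68))
E
```

```text
{'time_s': 4.525, 'eef_pos': [0.5998, -0.211, 0.0332], 'eef_rot': [-0.0011, 0.67, 0.7424, -0.0002], 'wrist_force': [0.5296, -0.4997, 0.2645], 'opening': 0.0021}
```

View pics/a2.png

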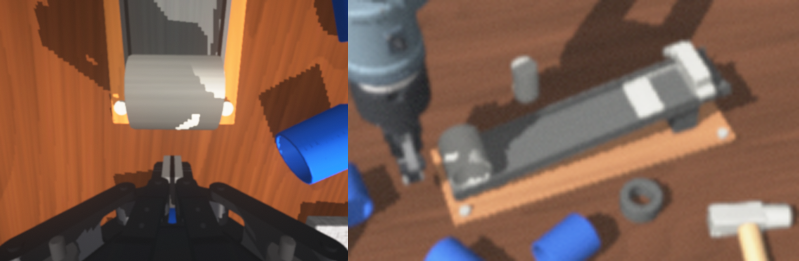

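The fingertips are centred behind the pipe and just downhill of it (wrist half: tips at (172,160), pipe at (175,92)). I'll push at about 50 mm/s, following the slope.

>>> send_rows(
  series=[
    [[0,0,0],[-0.5,6,1],1],
    [[0,0,0],[-1,12,2],1],
    [[0,0,0],[-1.5,17,2],1],
    [[0,0,0],[-2,21,2],1],
    [[0,0,0],[-2.5,25,2.2],1],
    [[0,0,0],[-3,30,3],1],
    [[0,0,0],[-3.5,36,4],1],
    [[0,0,0],[-4,42,5],1],
    [[0,0,0],[-4.5,48,6],1],
    [[0,0,0],[-5.5,54,7],1],
  ],
)

```text
time_s: 5.88
eef_pos: [0.5949, -0.1569, 0.0414]
eef_rot: [0.0, 0.67, 0.742, 0.0]
wrist_force: [-0.3, -0.9, 0.3]
opening: -0.006
grasp_force: 0.6
```

>>> send_rows(
  series=[
    [[0,0,0],[-0.6,6,0.9],1],
    [[0,0,0],[-1.2,12,1.9],1],
    [[0,0,0],[-1.8,18,2.8],1],
    [[0,0,0],[-2.4,24,3.8],1],
    [[0,0,0],[-3,30,4.7],1],
    [[0,0,0],[-3.6,36,5.7],1],
    [[0,0,0],[-4.1,42,6.6],1],
    [[0,0,0],[-4.7,48,7.6],1],
    [[0,0,0],[-5.3,54,8.5],1],
    [[0,0,0],[-5.9,60,9.5],1],
  ],
)

```text
time_s: 7.12
eef_pos: [0.589, -0.0969, 0.0508]
eef_rot: [-0.0, 0.67, 0.742, -0.0]
wrist_force: [-0.7, -0.9, 0.4]
opening: 0.001
grasp_force: 0.6
```

```bash
python3 - <<'E'
from bench import telemetry,camera,ctrl,spotter
import cv2,numpy as np
o=telemetry.get_obs();print({k:np.round(v,4).tolist() for k,v in o.items() if k in("time_s","eef_pos","eef_rot","wrist_force","opening")})
p=camera("wrist")["pixels"][:,:,::-1]; s=camera("scene")["pixels"][150:260,150:340,::-1]
for c in ["wrist","scene"]:
  for t in ["pipe_center","stop_seat","stop_face"]:
    print(c,t,[(np.round(d["xyz"],4).tolist(),round(d["conf"],2)) for d in spotter.landmark_of(t,c)[:5]])
s=cv2.resize(s,(663,384),interpolation=cv2.INTER_CUBIC)
cv2.imwrite("pics/a3.png",cv2.resize(np.hstack([p,s]),None,fx=.68,fy=.68))
E
```

```text
{'time_s': 7.125, 'eef_pos': [0.589, -0.0969, 0.0508], 'eef_rot': [-0.0, 0.6699, 0.7424, -0.0], 'wrist_force': [-0.6504, -0.8748, 0.4353], 'opening': 0.0006}
wrist pipe_center [([0.5864, -0.0681, 0.0598], 0.88), ([0.7211, -0.0666, 0.0274], 0.62)]
wrist stop_seat []
wrist stop_face []
scene pipe_center [([0.7256, -0.1808, 0.0263], 0.97), ([0.5985, -0.2899, 0.0231], 0.77), ([0.7245, -0.0662, 0.0273], 0.58), ([0.5876, -0.0632, 0.0601], 0.56)]
scene stop_seat [([0.5698, 0.0886, 0.0843], 0.62)]
scene stop_face [([0.5684, 0.1144, 0.0899], 0.89)]
```

View pics/a3.png

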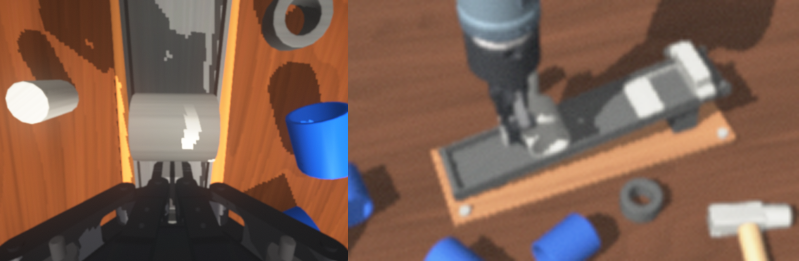

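The pipe is rolling squarely ahead of the fingers, with its centre about 32 mm ahead of the TCP. Continuing to the wedge.

>>> send_rows(
  series=[
    [[0,0,0],[-0.6,6,0.9],1],
    [[0,0,0],[-1.2,12,1.9],1],
    [[0,0,0],[-1.8,18,2.8],1],
    [[0,0,0],[-2.4,24,3.8],1],
    [[0,0,0],[-3,30,4.7],1],
    [[0,0,0],[-3.6,36,5.7],1],
    [[0,0,0],[-4.1,42,6.6],1],
    [[0,0,0],[-4.7,48,7.6],1],
    [[0,0,0],[-5.3,54,8.5],1],
    [[0,0,0],[-5.9,60,9.5],1],
  ],
)

```text
time_s: 8.78
eef_pos: [0.5831, -0.0369, 0.0603]
eef_rot: [-0.0, 0.67, 0.742, -0.0]
wrist_force: [-0.3, -1.0, -0.1]
opening: 0.002
grasp_force: 0.6
```

>>> send_rows(
  series=[
    [[0,0,0],[-0.6,6,0.9],1],
    [[0,0,0],[-1.2,12,1.9],1],
    [[0,0,0],[-1.8,18,2.8],1],
    [[0,0,0],[-2.4,24,3.8],1],
    [[0,0,0],[-3,30,4.7],1],
    [[0,0,0],[-3.5,35,5.5],1],
    [[0,0,0],[-4,40,6.5],1],
    [[0,0,0],[-4.5,45,7.5],1],
    [[0,0,0],[-5,50,8.5],1],
    [[0,0,0],[-5.4,55,9.5],1],
  ],
)

```text
time_s: 10.02
eef_pos: [0.578, 0.0177, 0.07]
eef_rot: [0.0, 0.67, 0.742, 0.0]
wrist_force: [0.7, -2.9, 2.4]
opening: 0.001
grasp_force: 1.3
```

>>> send_rows(
  series=[
    [[0,0,0],[-0.3,3,0.5],1],
    [[0,0,0],[-0.6,6,1],1],
    [[0,0,0],[-0.9,9,1.5],1],
    [[0,0,0],[-1.2,12,2],1],
    [[0,0,0],[-1.5,15,2.5],1],
    [[0,0,0],[-1.8,18,3],1],
    [[0,0,0],[-2.1,21,3.5],1],
    [[0,0,0],[-2.4,24,4],1],
    [[0,0,0],[-2.7,27,4.5],1],
    [[0,0,0],[-3,29,4.8],1],
  ],
)

```text
time_s: 11.28
eef_pos: [0.5744, 0.0472, 0.0744]
eef_rot: [-0.0, 0.67, 0.742, -0.0]
wrist_force: [-0.0, 0.9, 0.0]
opening: 0.0
grasp_force: 0.0
```

```bash
python3 - <<'E'
from bench import telemetry,camera,ctrl,spotter
import cv2,numpy as np
o=telemetry.get_obs();print({k:np.round(v,4).tolist() for k,v in o.items() if k in("time_s","eef_pos","eef_rot","wrist_force","opening")})
p=camera("wrist")["pixels"][:,:,::-1]; s=camera("scene")["pixels"][150:260,150:340,::-1]
for c in ["wrist","scene"]:
  for t in ["pipe_center","stop_seat","stop_face"]:
    print(c,t,[(np.round(d["xyz"],4).tolist(),round(d["conf"],2)) for d in spotter.landmark_of(t,c)[:5]])
s=cv2.resize(s,(663,384),interpolation=cv2.INTER_CUBIC)
cv2.imwrite("pics/a4.png",cv2.resize(np.hstack([p,s]),None,fx=.68,fy=.68))
E
```

```text
{'time_s': 11.275, 'eef_pos': [0.5744, 0.0472, 0.0744], 'eef_rot': [-0.0004, 0.6699, 0.7425, -0.0], 'wrist_force': [-0.0328, 0.879, 0.0394], 'opening': 0.0004}
wrist pipe_center [([0.575, 0.0852, 0.0845], 0.65)]
wrist stop_seat []
wrist stop_face [([0.5716, 0.1113, 0.089], 0.73)]
scene pipe_center [([0.5991, -0.2888, 0.0201], 0.85), ([0.7215, -0.0711, 0.0263], 0.79), ([0.5726, 0.0902, 0.0809], 0.72), ([0.7266, -0.1794, 0.0272], 0.72)]
scene stop_seat [([0.5736, 0.0881, 0.0821], 0.59)]
scene stop_face [([0.5691, 0.1156, 0.0921], 0.69), ([0.5958, -0.167, 0.0222], 0.26)]
```

View pics/a4.png

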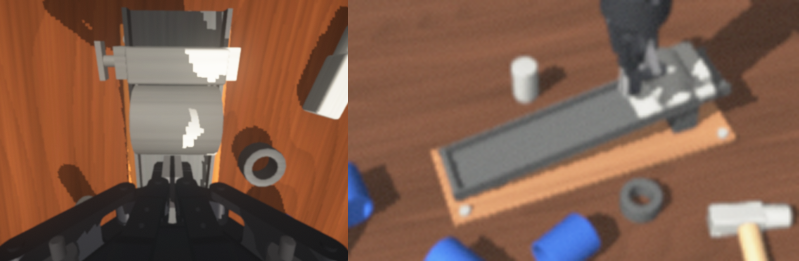

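The push force is gone and the pipe is at y≈0.088, ahead of the fingers and against the stop, so it has dropped in. I'll back off downhill, lift, and check.

>>> send_rows(
  series=[
    [[0,0,0],[1,-10,0],1],
    [[0,0,0],[3,-30,5],1],
    [[0,0,0],[5,-50,30],1],
    [[0,0,0],[8,-80,80],1],
    [[0,0,0],[10,-100,130],1],
    [[0,0,0],[10,-100,180],1],
    [[0,0,0],[10,-100,200],1],
    [[0,0,0],[10,-100,200],1],
  ],
)

```text
time_s: 12.68
eef_pos: [0.5858, -0.0551, 0.2771]
eef_rot: [0.002, 0.67, 0.742, 0.001]
wrist_force: [-0.3, 0.0, 0.0]
opening: 0.001
grasp_force: 0.0
```

```bash
python3 - <<'E'
from bench import telemetry,camera,ctrl,spotter
import cv2,numpy as np
o=telemetry.get_obs();print({k:np.round(v,4).tolist() for k,v in o.items() if k in("time_s","eef_pos","wrist_force")})
p=camera("wrist")["pixels"][:,:,::-1]; s=camera("scene")["pixels"][150:260,150:340,::-1]
for c in ["wrist","scene"]:
  for t in ["pipe_center","stop_seat","stop_face"]:
    print(c,t,[(np.round(d["xyz"],4).tolist(),round(d["conf"],2)) for d in spotter.landmark_of(t,c)[:5]])
s=cv2.resize(s,(663,384),interpolation=cv2.INTER_CUBIC)
cv2.imwrite("pics/a5.png",cv2.resize(np.hstack([p,s]),None,fx=.68,fy=.68))
E
```

```text
{'time_s': 12.675, 'eef_pos': [0.5858, -0.0551, 0.2771], 'wrist_force': [-0.3347, 0.0395, 0.0037]}
wrist pipe_center [([0.5741, 0.0854, 0.0832], 0.97), ([0.728, -0.1843, 0.0256], 0.96), ([0.7234, -0.0683, 0.0278], 0.62), ([0.5901, -0.2843, 0.0251], 0.49)]
wrist stop_seat []
wrist stop_face [([0.5715, 0.1153, 0.0907], 0.62)]
scene pipe_center [([0.7266, -0.18, 0.0241], 0.88), ([0.5731, 0.0866, 0.0793], 0.73), ([0.7246, -0.0695, 0.0262], 0.62), ([0.5988, -0.2911, 0.022], 0.61)]
scene stop_seat [([0.5727, 0.0885, 0.0811], 0.52)]
scene stop_face [([0.5676, 0.115, 0.0908], 0.93)]
```

View pics/a5.png

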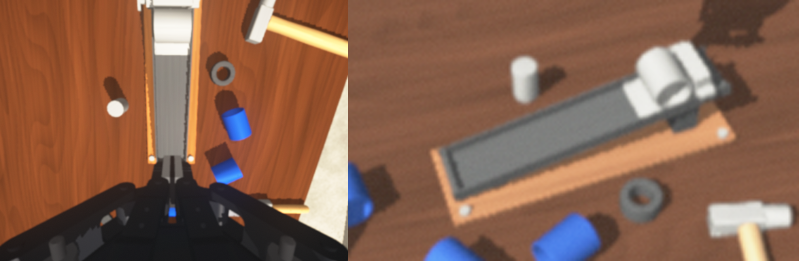

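With the hand clear, the pipe rests behind the step against the stop (scene half: (663,75)), and the stop and other items have not moved. Handing in.

```bash
python3 -c "
from bench import ctrl
print(ctrl.hand_in())"
```

```text
the job is handed in; nothing more can be done
None
```

I pushed the pipe up the gutter and over the step; it rests between step and stop block with the hand clear, nothing else looked moved, and the job was handed in (no verdict shown) about 13 s in.

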